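Eject the charged battery and trap it

TASK

Three scanner batteries sit in the sloping charger. With one fingertip press the orange eject key of the battery whose gauge is all green (the key just to the right of its bay, seen from the robot), with the other finger already waiting in the mouth of its bay, so that the battery springs out against that finger and does not slide off the charger. Finish while holding it so: that key still pressed right down, the battery popped out and resting against the finger on the runner, not lifted or squeezed, and everything else left alone.

Things in the scene. Friction and masses are not known exactly. Their poses are not given: they have to be found in the camera images.
- charger: The dark grey charger, 262 mm wide, about 175 mm deep, fixed. Origin: centre of its underside; x points to its back, y to its left seen by someone facing its keys. When a catch drops, a spring ejector kicks the battery down the slope (4 N falling to 2 N over 12 mm) and it slides off the front lip in well under half a second unless a stop already stands in its way.
- deck: The charger's sloping deck. Origin on the runner surface, mid-width, under the centre line of seated batteries; x up the slope (15 degrees), y left, z square to the surface. Bay centre lines at y = -70 (right), 14 (middle), 98 mm (left), each 44 mm wide; a seated battery's origin is at x = 0, z = 0. Slippery runners end at the front lip, x = -95 mm. Contact head 30 mm high from x = 44 mm back.
- key_right_top (a point): Centre of the tread of the right bay's orange eject key: 32 mm along the slope, 24 mm wide, parallel to the deck. It lies 40 mm to the right (deck -y) of its bay's centre line and stands 14 mm above the runner when up, 7.5 mm when down, so an equally long finger in the bay mouth stays clear of the runner.
- mouth_right (a point): Point on the runner surface in the mouth of the right bay, on its centre line, beside the key and 31 mm in front of the seated battery. Guide ribs 6 mm high (14 mm beside the battery) flank the 44 mm runner. A stop whose uphill face is 10 to 45 mm in front of the seated battery's front end catches it well; the lip is 26 mm downhill of this point.
- key_right (a joint): Travel of the right bay's eject key, square to the deck: 0 up, 6.5 mm fully down (2.5 N to start, 5 N at the bottom, springs back). Its tooth, 4 mm high in the runner before the battery's front end, frees the battery at about 4 mm.
- key_middle_top (a point): Centre of the tread of the middle bay's orange eject key: 32 mm along the slope, 24 mm wide, parallel to the deck. It lies 40 mm to the right (deck -y) of its bay's centre line and stands 14 mm above the runner when up, 7.5 mm when down, so an equally long finger in the bay mouth stays clear of the runner.
- mouth_middle (a point): Point on the runner surface in the mouth of the middle bay, on its centre line, beside the key and 31 mm in front of the seated battery. Guide ribs 6 mm high (14 mm beside the battery) flank the 44 mm runner. A stop whose uphill face is 10 to 45 mm in front of the seated battery's front end catches it well; the lip is 26 mm downhill of this point.
- key_middle (a joint): Travel of the middle bay's eject key, square to the deck: 0 up, 6.5 mm fully down (2.5 N to start, 5 N at the bottom, springs back). Its tooth, 4 mm high in the runner before the battery's front end, frees the battery at about 4 mm.
- key_left_top (a point): Centre of the tread of the left bay's orange eject key: 32 mm along the slope, 24 mm wide, parallel to the deck. It lies 40 mm to the right (deck -y) of its bay's centre line and stands 14 mm above the runner when up, 7.5 mm when down, so an equally long finger in the bay mouth stays clear of the runner.
- mouth_left (a point): Point on the runner surface in the mouth of the left bay, on its centre line, beside the key and 31 mm in front of the seated battery. Guide ribs 6 mm high (14 mm beside the battery) flank the 44 mm runner. A stop whose uphill face is 10 to 45 mm in front of the seated battery's front end catches it well; the lip is 26 mm downhill of this point.
- key_left (a joint): Travel of the left bay's eject key, square to the deck: 0 up, 6.5 mm fully down (2.5 N to start, 5 N at the bottom, springs back). Its tooth, 4 mm high in the runner before the battery's front end, frees the battery at about 4 mm.
- pack_full: The charged battery, grey box 76 x 42 x 24 mm (along slope, across, thick), 130 to 200 g. Origin: centre of its underside; x up the slope, y across to the left, z square to the deck; its front (lower) end is 38 mm along -x. On top a dark gauge with four bars, all lit green. It may sit in any of the three bays.
- pack_low_a: A flat battery, grey box 76 x 42 x 24 mm (along slope, across, thick), 130 to 200 g. Origin: centre of its underside; x up the slope, y across to the left, z square to the deck; its front (lower) end is 38 mm along -x. On top the same gauge with a single red bar. In one of the other bays; leave it seated.
- pack_low_b: A flat battery, grey box 76 x 42 x 24 mm (along slope, across, thick), 130 to 200 g. Origin: centre of its underside; x up the slope, y across to the left, z square to the deck; its front (lower) end is 38 mm along -x. On top the same gauge with a single red bar. In one of the other bays; leave it seated.
- scanner: Handheld stock terminal lying on the bench, 160 x 76 x 24 mm, origin at the centre of its underside, to the right of the charger. Bystander.
- carton: Small red and white parts carton, 70 x 55 x 60 mm high, origin at the centre of its underside, left of the charger. Bystander.
- bearing: Steel bearing ring lying flat, 62 mm across, 16 mm high, origin at the centre of its underside, in front of the charger. Bystander.
- spanner: Spanner 150 mm long lying in front of the charger. Bystander.
- filter: White and green spin-on filter can, 76 mm across, 90 mm high, standing left of the charger; origin at the centre of its underside. Bystander.
Mind the look-alikes: they are no part of the job. What is shaped like the pack_full but blue is not meant.

How it is judged:
By the outcome, as a careful person would: the job done as asked, in the order asked, and still so for the second after the job is handed in, while the arm keeps its last pose, push and grip.
It also fails if it takes over 27 s, if anything falls off the work surface, if the arm or the gripper's body presses on something with over 40 N, if the wrist force passes 120 N, or if a joint passes its speed limit or range.

ROBOT

A 6-joint arm with a two-finger parallel gripper is mounted at the origin on the work surface. World frame = base frame: x ahead of the robot, y to its left, z up, the work surface at z = 0. Lengths are in mm, angles in rad, forces in N, time in s.
With the tool pointing down it reaches from about 350 to 925 mm from the base axis. Payload 6.4 kg.
Tool frame: the origin (TCP) lies between the finger pads; the fingertips stand 14 mm ahead of it and the grasp point (between the pads) lies 5 mm behind it; z points along the fingers, y is the direction in which the jaws open and shut (so a half turn about z gives the same grasp; the last joint's range is limited). The gripper opens to 85 mm and grips with 20 to 120 N. Pads are 22 mm wide; open, the fingers measure 114 mm over their backs; the gripper's body (76 mm by 85 mm) begins 54 mm behind the grasp point. The pads swing forward as they close: fully open they stand 13 mm farther back than shut.
Start: joints at [0.941, 0.245, 1.558, -0, 1.339, -0.174], TCP at [286.117, 583.654, 245.29] pointing down, gripper open.
Joint ranges: [-3.13, 3.13], [-1.02, 2.26], [0.13, 2.54], [-0.95, 4.09], [0.21, 2.88], [-2.74, 2.74]. Speed limits (rad/s): [2.57, 2.57, 3.14, 3.14, 3.14, 3.14].

INTERFACE

Orientations are given as a unit quaternion [x, y, z, w].
In Python, from station import ctrl, snapshot, finder gives the robot as it stands.
- The arm moves only by the tool play_rows, never from a script. Its argument "steps" is one flat list of numbers, 7 for each row, row after row: the shift along the tool's x, y, z in m, then the turn, a rotation vector about the tool's x, y, z in rad, then the closure in counts, from 0 (fully open) to 255 (shut). In form: [x, y, z, wx, wy, wz, hand, x, y, z, wx, wy, wz, hand, ...]. A call has 1 to 20 rows; each row shifts and turns the commanded pose from where the row before left it, along the tool's axes as they then stand; what a row does not reach is not made up. A row lasts 1/10 s, in which the tool goes at most 50 mm and 8.59 degrees, less where a joint would pass 70% of its speed; a pose out of reach is approached as far as the arm can. A call with a gripper value outside its range is refused whole. The fingers move at their own pace and stop on an object; "squeeze" is the grip in N (left out, the last holds). Time passes only in rows, so rows that do not move let the fingers close. It gives the time, the measured TCP pose, the force and the opening at its end, in the units of the state.
- ctrl.sense(): the state, without advancing time (a new reading comes with each control period).
- snapshot(name): name is "scene" or "top" or "wrist"; returns a dict with "img" (480x640x3 uint8, red, green, blue), "range_z" (480x640 float32, mm along the optical axis (not along the pixel's ray), 0 where there is no reading), "intrinsics" (3x3 intrinsics, pixels), "k1" (the pictures are not rectified: a ray, as slopes to the right and down, at radius r is drawn at 1 + k1 r^2 times it, then the intrinsics apply), "origin" and "orientation" of the camera in the world; the wrist camera has in their place "T_tool_cam" (4x4, takes a point from camera to tool coordinates, whose origin is the TCP and whose axes are the flange's). Camera axes: x right, y up, looking along -z (the intrinsics and any distortion apply to the point x, -y, -z); pixel columns grow to the right and rows downward; lengths in mm; the calibration is good to about 2 mm. A picture is of the moment at which its call begins: read the wrist's pose just before it.
- ctrl.hand_in(): hands the job in, once; it reports no verdict.
Trained networks look in the newest picture that a camera, given by its name, has taken for a name from the list of things; names that differ only in an ending like _2 or _b are one class to them, and where a whole thing is asked for, a point or a joint stands for the part that bears it (a point fixed in the world has none). Each returns a list of dicts, best first, with "confidence" (0 to 1); they miss things now and then, are a little off and sometimes report something else, mostly with a low value. They report only what shows in the picture. A call takes as long as a camera call. They do not tell look-alikes from the thing itself.
- finder.boxes_of(camera, thing): "centre" ([column, row] in pixels, amid what is visible of it).
The state is a dict: "time": time; "joints": joint angles; "qvel": joint speeds; "joint_efforts": joint torques, N m; "tool_pos": TCP position; "tool_rot": TCP orientation; "ft_force": force on the tool from outside, world axes, zero at the start; "moment": the same for the moment, N m; "gripper_width": opening from 0.0 (shut) to 1.0 (fully open).
Only numpy, scipy, OpenCV 4.12 (cv2) and the standard library are available. Lean on these libraries where they do the work, as an engineer would, in place of code of your own. Each camera call takes 0.05 s, during which the arm holds its last target.

## Working session

There is one attempt and no reset: what is moved stays moved. The work goes in short steps, Python scripts to look and compute and a tool call to move; the robot and the scene stay as the last step left them, time stands still between calls to the robot, and variables do not carry over. Pictures are saved under pics/ and viewed, and the job is handed in when it is done.

Besides the shell and the picture viewer there is one more tool, called in YAML: its name, and indented under it one key for each argument. play_rows: Moves the arm, as the interface text tells. Its arguments: {"type":"object","properties":{"steps":{"type":"array","items":{"type":"number"}},"squeeze":{"type":"number"}},"required":["steps"]}

```bash
mkdir -p pics; ls; cat > h.py <<'E'
import numpy as np, cv2
from scipy.spatial.transform import Rotation as R
from station import ctrl, snapshot, finder
def save(s,n): cv2.imwrite('pics/'+n+'.png',cv2.cvtColor(s['img'],cv2.COLOR_RGB2BGR))
def campose(s,st=None):
    if 'T_tool_cam' in s:
        T=np.eye(4);T[:3,:3]=R.from_quat(st['tool_rot']).as_matrix();T[:3,3]=st['tool_pos']
        return T@np.array(s['T_tool_cam'])
    T=np.eye(4);o=np.array(s['orientation'])
    T[:3,:3]=o if o.shape==(3,3) else R.from_quat(o).as_matrix();T[:3,3]=s['origin'];return T
def ray(s,uv):
    K=np.array(s['intrinsics']);d=(np.array(uv,float)-K[:2,2])/[K[0,0],K[1,1]]
    u=d.copy()
    for _ in range(20): u=d/(1+s['k1']*(u@u))
    return u
def px3(s,uv,st=None,z=None):
    u=ray(s,uv)
    if z is None:
        c,r=int(round(uv[0])),int(round(uv[1]));w=s['range_z'][r-1:r+2,c-1:c+2];w=w[w>0]
        z=np.median(w) if len(w) else np.nan
    T=campose(s,st);return T[:3,:3]@(np.array([u[0],-u[1],-1])*z)+T[:3,3]
def proj(s,P,st=None):
    T=campose(s,st);p=T[:3,:3].T@(np.array(P)-T[:3,3]);u=np.array([p[0],-p[1]])/-p[2]
    u=u*(1+s['k1']*(u@u));K=np.array(s['intrinsics']);return u*[K[0,0],K[1,1]]+K[:2,2]
E
python3 - <<'E'
from h import *
print(ctrl.sense())
for n in ['scene','top']:
    s=snapshot(n);save(s,n+'0');print(n,s['origin'],s['orientation'],s['k1'],s['intrinsics'])
    for t in ['charger','pack_full','key_right_top','key_middle_top','key_left_top','deck','scanner','bearing']:
        for d in finder.boxes_of(n,t)[:4]: print(t,d['centre'],round(d['confidence'],2),px3(s,d['centre']).round(1))
E
```

```text
pics
{'time': 0.0, 'joints': array([ 9.40873588e-01,  2.45867167e-01,  1.55903531e+00,  3.57583836e-06,
        1.33870300e+00, -1.74121184e-01]), 'qvel': array([ 0.00039338,  0.00181592, -0.00093667,  0.0002146 ,  0.00052345,
       -0.00050662]), 'joint_efforts': array([ 1.93998071e-04, -4.29503667e+01, -3.26131260e+01, -1.03848445e-04,
        5.36235792e-03, -1.71853124e-06]), 'tool_pos': array([285.80058985, 583.19281831, 244.13489388]), 'tool_rot': array([ 2.25933368e-01,  9.74142238e-01, -9.25488470e-04, -3.95388218e-04]), 'ft_force': array([ 0.29921302, -1.47104668,  0.1459195 ]), 'moment': array([-0.00285977, -0.06202906,  0.04812582]), 'gripper_width': 0.9985074020919662}
scene [1462.86279717  -86.75016404  953.95189507] [0.2818372  0.26754361 0.62182139 0.67994585] -0.13239323128128347 [[607.46334701   0.         318.03936354]
 [  0.         607.46334701 229.78425227]
 [  0.           0.           1.        ]]
charger [317.7, 270.3] 0.77 [680.8 -33.5  80.8]
pack_full [155.7, 325.8] 0.88 [ 744.4 -351.    25. ]
pack_full [396.9, 201.5] 0.85 [435.5 169.3  23.8]
pack_full [285
[... 732 characters left out ...]
  0.         532.20135957 240.92665554]
 [  0.           0.           1.        ]]
charger [329.5, 229.9] 0.66 [596.5 -38.8  38.1]
pack_full [228.5, 318.6] 0.86 [414.5 160.6  26.7]
pack_full [480.9, 174.3] 0.85 [ 723.9 -354.9   23.4]
pack_full [359.2, 219.5] 0.78 [612.3 -97.1  67.5]
pack_full [451.7, 338.1] 0.66 [ 384.4 -283.8   25.5]
key_right_top [376.2, 253.7] 0.47 [ 549.1 -133.3   38.6]
key_right_top [223.3, 250.1] 0.44 [548.  171.7  58.8]
key_middle_top [335.9, 252.3] 0.7 [550.4 -52.3  40. ]
key_middle_top [207.0, 207.7] 0.24 [626.3 202.   90.4]
deck [331.0, 230.7] 0.92 [595.1 -41.8  37.1]
scanner [427.9, 232.8] 0.76 [ 596.6 -240.8   23.8]
bearing [278.5, 306.1] 0.77 [442.1  62.   16.2]
```

View pics/scene0.png

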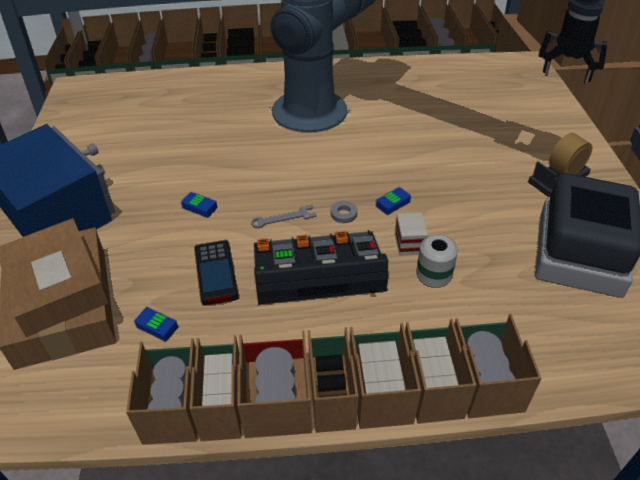

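View pics/top0.png

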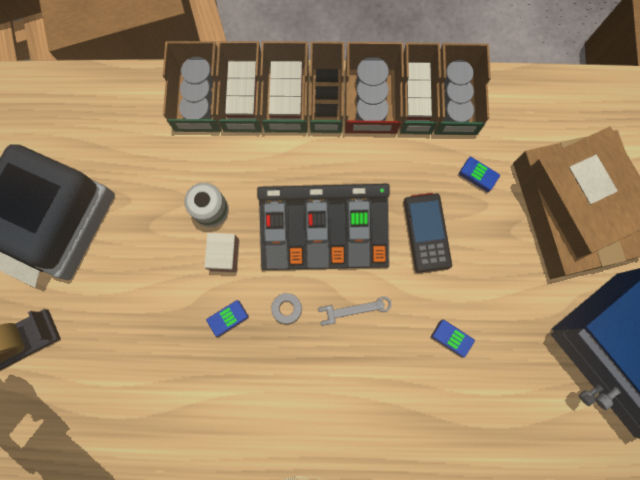

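```bash
python3 - <<'E'
import cv2
a=cv2.imread('pics/top0.png')[170:300,240:420];cv2.imwrite('pics/top0c.png',cv2.resize(a,None,fx=4.4,fy=4.4,interpolation=cv2.INTER_CUBIC))
a=cv2.imread('pics/scene0.png')[180:320,220:400];cv2.imwrite('pics/scene0c.png',cv2.resize(a,None,fx=4.2,fy=4.2,interpolation=cv2.INTER_CUBIC))
E
```

```text
(no output)
```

View pics/top0c.png

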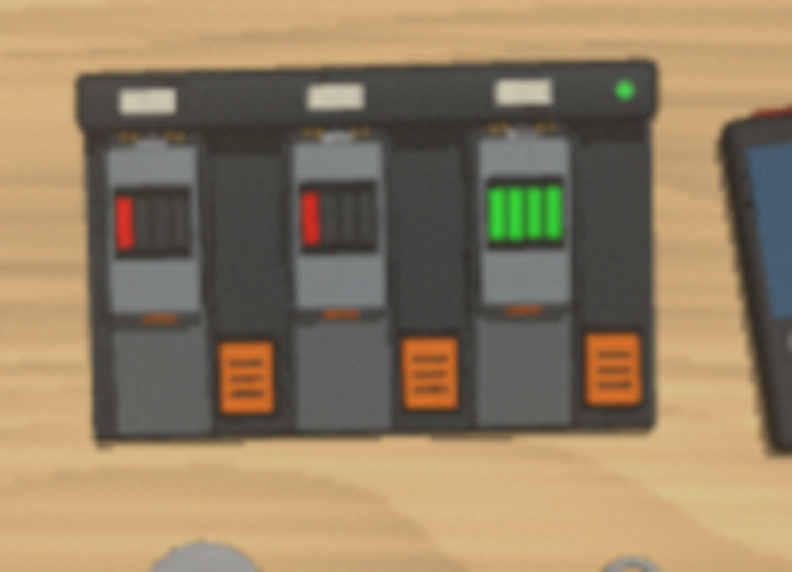

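View pics/scene0c.png

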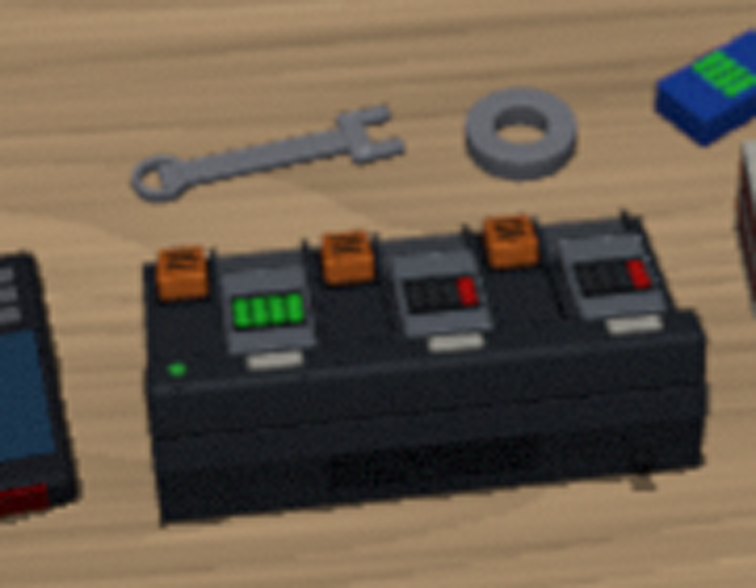

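The full battery (four green bars) is in the right bay: gauge at about (359,219) in top and key at (379,254). The blue ones are look-alikes. Next I estimate the deck frame from the orange keys and the depth.

```bash
cat >> h.py <<'E'
def keys(s,st=None,amin=30):
    hsv=cv2.cvtColor(s['img'],cv2.COLOR_RGB2HSV)
    m=cv2.inRange(hsv,(5,150,120),(18,255,255))
    n,l,stt,c=cv2.connectedComponentsWithStats(m);o=[]
    for i in range(1,n):
        if stt[i,4]>amin: o.append((c[i],stt[i,4]))
    return o
E
python3 - <<'E'
from h import *
for n in ['top','scene']:
    s=snapshot(n)
    for c,a in keys(s): print(n,c.round(1),a,px3(s,c).round(1))
    if n=='top':
        # runner points of the three mouths + battery tops via depth: plane fits
        pts=[]
        for u0,u1,v0,v1 in [(268,286,246,265),(309,326,246,265),(350,368,246,264)]:
            P=np.array([px3(s,(u,v)) for u in range(u0,u1) for v in range(v0,v1)]);P=P[~np.isnan(P).any(1)]
            c=P.mean(0);print(c.round(1),np.linalg.svd(P-c)[2][2].round(3));pts.append(P)
        P=np.vstack(pts);A=np.c_[P[:,:2],np.ones(len(P))]
        for _ in range(5):
            k=np.linalg.lstsq(A,P[:,2],rcond=None)[0];r=P[:,2]-A@k;m=abs(r)<2.5*r.std();P,A=P[m],A[m]
        print('plane',k,'slope deg',np.degrees(np.arctan(np.hypot(k[0],k[1]))),'az',np.degrees(np.arctan2(k[1],k[0])),r.std())
print(ctrl.sense()['time'])
E
```

```text
top [337.3 254.3] 197 [546.4 -55.1  39.3]
top [379.  253.5] 203 [ 549.4 -138.8   39.1]
top [295.5 255.5] 191 [542.9  28.9  37.9]
[545.2  68.5  25.6] [-0.236  0.002  0.972]
[546.6 -14.1  25. ] [ 0.249  0.005 -0.969]
[549.1 -98.6  24.8] [-0.263 -0.015  0.965]
plane [ 2.54143795e-01  1.03195510e-02 -1.13753541e+02] slope deg 14.27075138972944 az 2.3252272776791956 0.7124363056591705
scene [341.4 237.8] 68 [558.6  26.6  42. ]
scene [302.6 241.3] 78 [560.2 -56.   41.2]
scene [262.7 245.1] 75 [ 563.9 -140.4   41.7]
1.0
```

```bash
cat >> h.py <<'E'
yaw=0.0387; sl=np.radians(15)
D=(R.from_euler('z',yaw)*R.from_euler('y',-sl)).as_matrix() # deck axes columns
KEY=np.array([549.,-138.8,39.3])
def goal(h,KEY=KEY,mid=20,flip=False,sh=0): # h: TCP height above tread
    dx,dy,dz=D.T
    Rt=np.c_[dx,-dy,-dz] if not flip else np.c_[-dx,dy,-dz]
    return Rt, KEY+mid*dy+h*dz+sh*dx
def delta(Rt,p):
    st=ctrl.sense();Rc=R.from_quat(st['tool_rot']).as_matrix()
    return Rc.T@(p-st['tool_pos']), R.from_matrix(Rc.T@Rt).as_rotvec(),st
E
python3 - <<'E'
from h import *
print(R.from_quat(ctrl.sense()['tool_rot']).as_matrix().round(3),D.round(3))
for f in (0,1):
    Rt,p=goal(110,flip=f,sh=-15);t,r,st=delta(Rt,p);print(p,t.round(1),r.round(3),np.degrees(np.linalg.norm(r)))
E
```

```text
[[-0.898  0.44  -0.   ]
 [ 0.44   0.898 -0.   ]
 [ 0.    -0.    -1.   ]] [[ 0.965 -0.039 -0.259]
 [ 0.037  0.999 -0.01 ]
 [ 0.259  0.     0.966]]
[ 505.29937644 -120.47707269  141.66955522] [-506.8 -535.8  103.6] [-0.346  0.087  2.627] 151.9163680244764
[ 505.29937644 -120.47707269  141.66955522] [-506.8 -535.8  103.6] [-0.065 -0.256 -0.492] 31.98570042514621
```

play_rows:
  steps: [-0.0317,-0.0335,0.0065,0,0,0,160,-0.0317,-0.0335,0.0065,0,0,0,160,-0.0317,-0.0335,0.0065,0,0,0,160,-0.0317,-0.0335,0.0065,0,0,0,160,-0.0317,-0.0335,0.0065,0,0,0,160,-0.0317,-0.0335,0.0065,0,0,0,160,-0.0317,-0.0335,0.0065,0,0,0,160,-0.0317,-0.0335,0.0065,0,0,0,160,-0.0317,-0.0335,0.0065,0,0,0,160,-0.0317,-0.0335,0.0065,0,0,0,160,-0.0317,-0.0335,0.0065,0,0,0,160,-0.0317,-0.0335,0.0065,0,0,0,160,-0.0317,-0.0335,0.0065,0,0,0,160,-0.0317,-0.0335,0.0065,0,0,0,160,-0.0317,-0.0335,0.0065,0,0,0,160,-0.0317,-0.0335,0.0065,0,0,0,160,0,0,0,-0.0163,-0.064,-0.123,160,0,0,0,-0.0163,-0.064,-0.123,160,0,0,0,-0.0163,-0.064,-0.123,160,0,0,0,-0.0163,-0.064,-0.123,160]

```text
time: 3.0
tool_pos: [505.7, -120.9, 141.5]
tool_rot: [-0.022, 0.991, 0.003, 0.132]
ft_force: [0.6, -0.2, -0.4]
gripper_width: 0.371
```

```bash
python3 - <<'E'
from h import *
Rt,p=goal(110,flip=1,sh=-15);t,r,st=delta(Rt,p);print(p,t.round(1),r.round(3),st)
s=snapshot('wrist');save(s,'w1');print(np.array(s['T_tool_cam']).round(3),s['intrinsics'],s['k1'])
for c,a in keys(s): print(c.round(1),a,px3(s,c,st).round(1))
for d in finder.boxes_of('wrist','key_right_top')[:3]: print(d)
E
```

```text
[ 505.29937644 -120.47707269  141.66955522] [ 0.3  0.5 -0.3] [0.001 0.003 0.005] {'time': 3.0, 'joints': array([-0.51928007, -0.07085675,  2.11643988,  0.18134153,  0.87877701,
       -2.23490057]), 'qvel': array([-0.23217773, -0.29068442,  0.34938192,  0.67606028, -0.4806214 ,
       -1.86598342]), 'joint_efforts': array([  1.2670001 , -24.82890487, -30.24716735,  -0.299636  ,
        -0.15420893,   1.60573103]), 'tool_pos': array([ 505.70060837, -120.94546564,  141.48513378]), 'tool_rot': array([-0.02187859,  0.99103771,  0.00250749,  0.13175467]), 'ft_force': array([ 0.6259552 , -0.20466696, -0.37519963]), 'moment': array([-0.01393913,  0.10789173,  0.06862066]), 'gripper_width': 0.3707426332822045}
[[-1.00000e-03  9.49000e-01  3.14000e-01  8.03840e+01]
 [ 1.00000e+00  1.00000e-03  1.00000e-03  6.51000e-01]
 [ 0.00000e+00  3.14000e-01 -9.49000e-01 -1.27958e+02]
 [ 0.00000e+00  0.00000e+00  0.00000e+00  1.00000e+00]] [[383.36637719   0.         317.28698051]
 [  0.         383.36637719 241.35718352]
 [  0.           0.           1.        ]] -0.049257122698825866
[533.4 263.6] 1221 [543.   29.   37.2]
[288.3 265.4] 1318 [ 550.7 -138.    38.4]
[412.1 264.9] 1235 [547.  -54.8  37.8]
{'centre': [291.4, 264.8], 'confidence': 0.65}
```

View pics/w1.png

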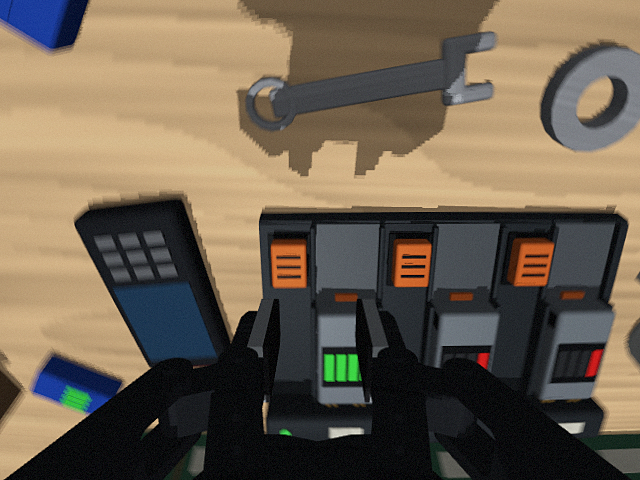

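The wrist picture shows the right key at (288,265) and the full gauge at (341,367), with the two fingers at columns ~262 and ~370. Next I measure the fingertips in tool coordinates.

```bash
python3 - <<'E'
from h import *
st=ctrl.sense();s=snapshot('wrist');T=np.array(s['T_tool_cam']);print(st['gripper_width'],st['tool_pos'].round(1))
for c,a in keys(s): print(c.round(1),a,px3(s,c,st).round(1))
Z=s['range_z'];out=[]
for v in range(285,420):
    for u in range(200,430):
        z=Z[v,u]
        if 0<z<175:
            q=ray(s,(u,v));p=T[:3,:3]@(np.array([q[0],-q[1],-1])*z)+T[:3,3];out.append((u,v,*p))
o=np.array(out)
print(len(o))
for sg in (-1,1):
    q=o[o[:,3]*sg>5]
    for lo,hi in [(8,20),(4,8),(0,4),(-6,0),(-12,-6),(-20,-12),(-30,-20)]:
        w=q[(q[:,4]>lo)&(q[:,4]<=hi)]
        if len(w): print(sg,lo,hi,len(w),'y',np.percentile(w[:,3],[1,50,99]).round(1),'x',np.percentile(w[:,2],[1,50,99]).round(1),'zmax',w[:,4].max().round(1))
E
```

```text
0.3722076976286972 [ 504.4 -120.9  140.8]
[288.3 267.6] 1256 [ 550.5 -138.1   37.7]
[411.5 266.7] 1220 [546.7 -55.2  37.9]
[532.5 266.1] 1173 [543.7  28.4  37.6]
[456.8 299.6] 33 [577.3 -15.9  35.4]
12931
-1 8 20 112 y [-22.  -15.4 -15.2] x [-10.2   5.   11.2] zmax 14.5
-1 4 8 188 y [-27.6 -18.3 -15.2] x [-10.6   6.9  11.3] zmax 8.0
-1 0 4 222 y [-28.8 -19.3 -15.2] x [-10.2   6.9  11.3] zmax 4.0
-1 -6 0 367 y [-28.8 -19.  -15.2] x [-9.6  7.1 11.3] zmax -0.0
-1 -12 -6 431 y [-28.9 -19.3 -15.3] x [-10.4   7.2  11.1] zmax -6.0
-1 -20 -12 563 y [-28.8 -18.4 -15.2] x [-10.2   7.4  11.4] zmax -12.0
-1 -30 -20 1032 y [-34.5 -17.1 -15.3] x [-10.4   6.9  13.4] zmax -20.0
1 8 20 110 y [16.5 16.6 23. ] x [-11.   5.  11.] zmax 14.6
1 4 8 184 y [16.5 19.6 29. ] x [-10.1   7.   11. ] zmax 8.0
1 0 4 225 y [16.5 20.1 29.6] x [-10.5   7.   11.2] zmax 4.0
1 -6 0 355 y [16.5 20.2 29.8] x [-10.2   7.   11.2] zmax -0.0
1 -12 -6 415 y [16.5 20.5 29.7] x [-10.2   7.3  11.2] zmax -6.0
1 -20 -12 564 y [16.2 19.6 29.8] x [-10.6   7.2  11.4] zmax -12.0
1 -30 -20 997 y [16.2 18.1 34.3] x [-10.3   6.9  13.1] zmax -20.0
```

```bash
python3 - <<'E'
from h import *
for h in (40,22): 
    Rt,p=goal(h,KEY=np.array([550.2,-138.3,38.3]),flip=1);t,r,st=delta(Rt,p);print(h,p.round(1),t.round(1),r.round(4))
E
```

```text
40 [ 539.1 -118.7   76.9] [-16.4   1.   70.9] [ 0.0003 -0.0015 -0.0033]
22 [ 543.7 -118.5   59.6] [-16.4   1.   88.9] [ 0.0003 -0.0015 -0.0033]
```

play_rows:
  steps: [-0.0082,0.0005,0.03,0,0,-0.0033,160,-0.0082,0.0005,0.03,0,0,0,160,0,0,0.02,0,0,0,160,0,0,0.009,0,0,0,160,0,0,0,0,0,0,160,0,0,0,0,0,0,160]

```text
time: 3.75
tool_pos: [544.9, -118.5, 60.4]
tool_rot: [-0.021, 0.991, 0.002, 0.131]
ft_force: [0.7, 0.1, 0.4]
gripper_width: 0.373
```

```bash
python3 - <<'E'
from h import *
Rt,p=goal(22,KEY=np.array([550.2,-138.3,38.3]),flip=1);t,r,st=delta(Rt,p);print(t.round(1),r.round(4),st['ft_force'].round(2),st['tool_pos'].round(1),st['gripper_width'])
s=snapshot('wrist');save(s,'w2')
for c,a in keys(s): print(c.round(1),a,px3(s,c,st).round(1))
s=snapshot('scene');a=cv2.cvtColor(s['img'],cv2.COLOR_RGB2BGR)[160:320,200:400];cv2.imwrite('pics/s2.png',cv2.resize(a,None,fx=3.7,fy=3.7,interpolation=cv2.INTER_CUBIC))
E
```

```text
[ 1.3 -0.   0.5] [0.0001 0.0004 0.0031] [0.66 0.12 0.42] [ 544.9 -118.5   60.4] 0.3731032666780317
[274.8 296.5] 1780 [ 547.  -136.5   36.5]
[459.3 303.3] 2699 [546.8 -55.   37.7]
[625.2 305.3] 1356 [545.   22.1  38.6]
[525.1 346.9] 216 [576.4 -13.3  35.7]
[347.8 348.1] 95 [ 580.1 -101.5   35.4]
```

View pics/w2.png

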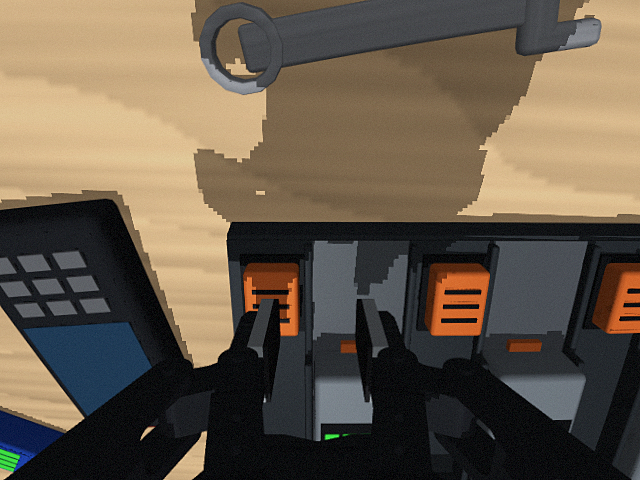

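View pics/s2.png

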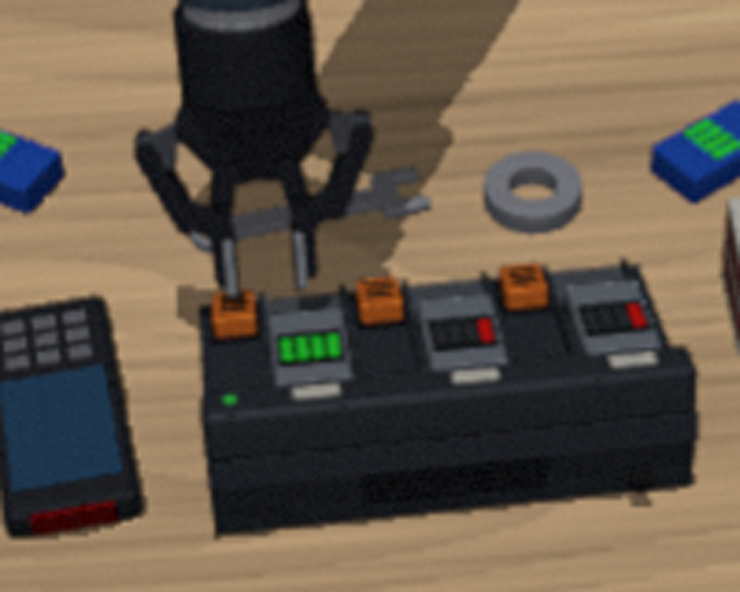

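play_rows:
  steps: [0.0015,0,0.002,0,0,0,160,0,0,0.002,0,0,0,160,0,0,0.002,0,0,0,160,0,0,0.002,0,0,0,160,0,0,0,0,0,0,160]

```text
time: 4.35
tool_pos: [544.8, -118.2, 51.1]
tool_rot: [-0.021, 0.991, 0.003, 0.13]
ft_force: [0.1, -0.3, -0.4]
gripper_width: 0.371
```

play_rows:
  steps: [0,0,0.002,0,0,0,160,0,0,0.001,0,0,0,160,0,0,0,0,0,0,160]

```text
time: 4.65
tool_pos: [545.8, -118.2, 48.5]
tool_rot: [-0.021, 0.991, 0.003, 0.13]
ft_force: [-1.6, 0.0, 2.4]
gripper_width: 0.373
```

play_rows:
  steps: [0,0,0.0015,0,0,0,160,0,0,0.0015,0,0,0,160,0,0,0.0015,0,0,0,160,0,0,0.0015,0,0,0,160,0,0,0,0,0,0,160]

```text
time: 5.15
tool_pos: [547.3, -118.5, 43.8]
tool_rot: [-0.021, 0.991, 0.003, 0.13]
ft_force: [-13.1, -0.1, 17.0]
gripper_width: 0.371
```

```bash
python3 - <<'E'
from h import *
Rt,p=goal(22,KEY=np.array([550.2,-138.3,38.3]),flip=1);t,r,st=delta(Rt,p);print(t.round(1),r.round(4),(D.T@st['ft_force']).round(2))
s=snapshot('wrist');save(s,'w3')
E
```

```text
[ -0.6   0.1 -16.2] [ 0.0006 -0.0013  0.0042] [-8.26  0.4  19.77]
```

View pics/w3.png

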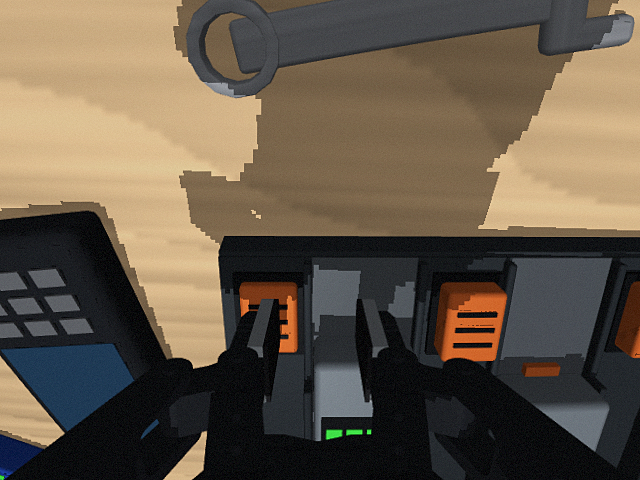

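play_rows:
  steps: [0,0,0,0,0,0,160,0,0,0,0,0,0,160,0,0,0,0,0,0,160,0,0,0,0,0,0,160]

```text
time: 5.6
tool_pos: [547.3, -118.5, 43.8]
tool_rot: [-0.021, 0.991, 0.003, 0.13]
ft_force: [-11.5, 0.7, 17.5]
gripper_width: 0.371
```

```bash
python3 - <<'E'
from h import *
KEY=np.array([550.2,-138.3,38.3])
Rt,p=goal(22,KEY=KEY,flip=1);t,r,st=delta(Rt,p);print(t.round(1),r.round(4),(D.T@st['ft_force']).round(2),st['moment'])
s=snapshot('wrist');save(s,'w4')
org=KEY+40*D[:,1]-14*D[:,2]+69*D[:,0]+70*D[:,1]-0*D[:,1]
org=KEY+D@np.array([69,110,-14.])
def deck(uv,s,st=None): return (D.T@(px3(s,uv,st)-org)).round(1)
print('w: key tread L/R, neighbor key, pack top, pack low top, runner', [deck(u,s,st) for u in [(248,335),(290,340),(450,340),(330,400),(335,345),(560,400),(335,285)]])
for n in ['scene','top']:
    q=snapshot(n);hsv=cv2.cvtColor(q['img'],cv2.COLOR_RGB2HSV)
    m=cv2.inRange(hsv,(50,150,120),(70,255,255));k,l,a,c=cv2.connectedComponentsWithStats(m)
    for i in range(1,k):
        if a[i,4]>15: print(n,'green',c[i].round(),a[i,4],deck(c[i],q))
    m=cv2.inRange(hsv,(0,180,140),(4,255,255));k,l,a,c=cv2.connectedComponentsWithStats(m)
    for i in range(1,k):
        if a[i,4]>10: print(n,'red',c[i].round(),a[i,4],deck(c[i],q))
    for c,aa in keys(q,amin=15): print(n,'key',c.round(),aa,deck(c,q))
    b=cv2.cvtColor(q['img'],cv2.COLOR_RGB2BGR)[160:320,200:400];cv2.imwrite('pics/%s4.png'%n,cv2.resize(b,None,fx=3.7,fy=3.7,interpolation=cv2.INTER_CUBIC))
E
```

```text
[ -0.7   0.1 -16.2] [ 0.0005 -0.001   0.0041] [-6.49  1.16 19.89] [-0.21464374  1.31708968 -0.2061703 ]
w: key tread L/R, neighbor key, pack top, pack low top, runner [array([ -76.3, -114. ,   30.3]), array([ -58.9, -101.1,    6.3]), array([-63.3, -35.3,  13.3]), array([-42.2, -84.4,  23.5]), array([-58.9, -82.1,   9.9]), array([-37.1,  13.5,  19.2]), array([-81.5, -82. ,  -0.7])]
scene green [392. 197.] 59 [-186.1  193.3   32.2]
scene green [197. 200.] 63 [-236.4 -257.7   46.4]
scene green [279. 248.] 32 [-18.  -80.5  24.3]
scene green [157. 319.] 69 [  92.5 -327.9  -42.2]
scene green [152. 325.] 23 [ 104.9 -337.9  -45.7]
scene key [341. 238.] 78 [-54.1  54.   14.4]
scene key [303. 242.] 79 [-54.3 -28.5  13.4]
scene key [263. 247.] 48 [ -55.1 -112.2    9.1]
top green [479. 171.] 110 [  93.1 -328.7  -44.1]
top green [358. 228.] 172 [-17.1 -69.5  23.8]
top green [228. 317.] 117 [-188.1  195.6   32.7]
top green [455. 339.] 125 [-240.2 -256.6   44.6]
top red [356. 121.] 15 [202.1 -72.7 -36.9]
top red [268. 220.] 32 [  2.9 109.7  25.3]
top red [310. 219.] 33 [ 3.3 26.2 24.8]
top key [336. 253.] 141 [-66.7 -24.1  14.5]
top key [296. 255.] 191 [-69.8  57.3  14.4]
```

View pics/scene4.png

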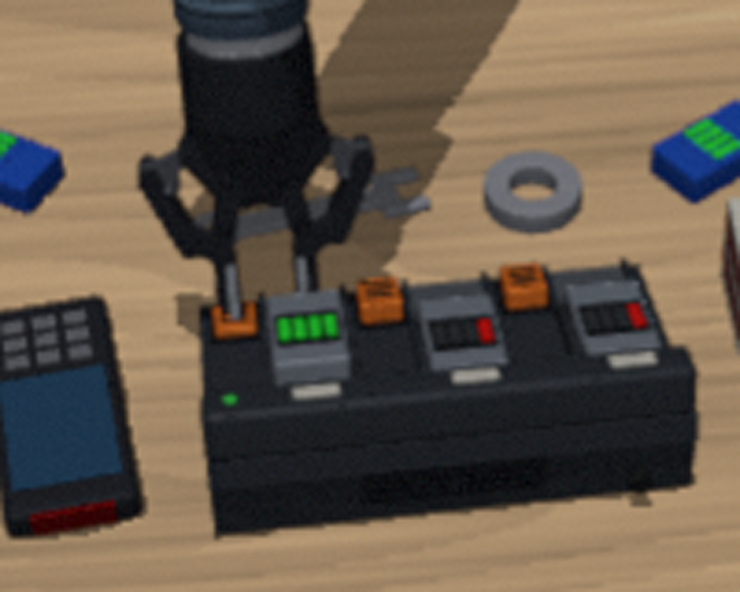

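View pics/top4.png

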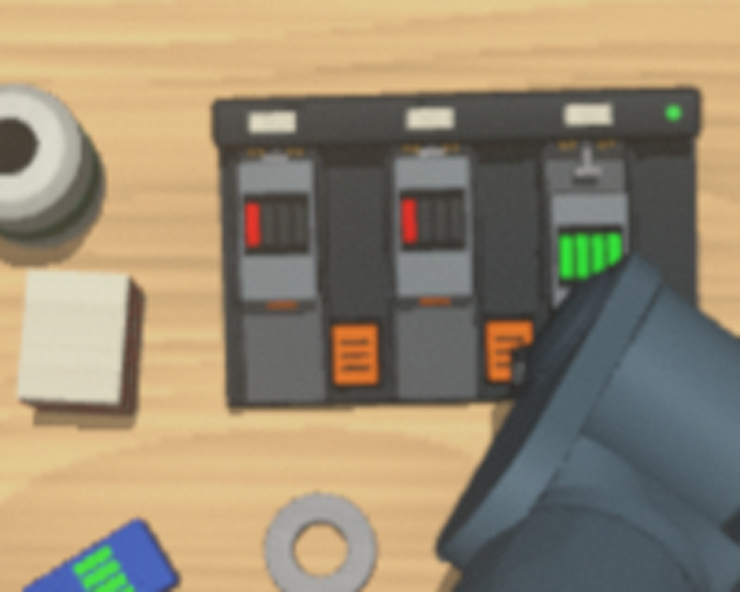

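View pics/w4.png

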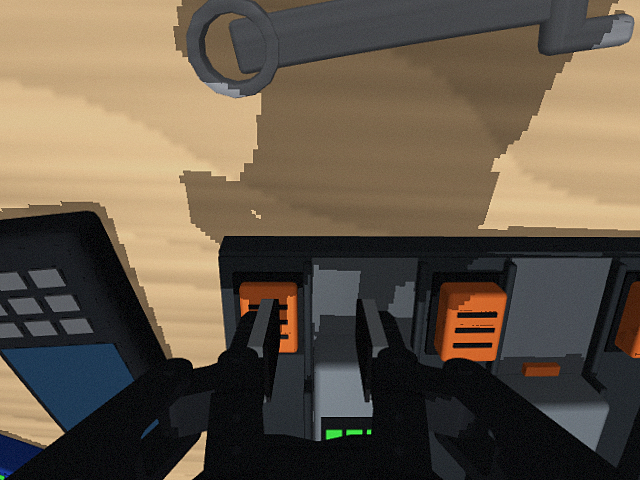

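```bash
python3 - <<'E'
from h import *
print(ctrl.hand_in())
E
```

```text
the job is handed in; nothing more can be done
None
```

The job is done and handed in at about 6 s. The right fingertip holds the right bay's key down, and the left finger in the bay mouth caught the all-green battery.

- **Key:** the tread reads about 6–9 mm above the runner, against 13–14 mm for the keys still up. The push on it is steady at about 20 N. That is well past the 5 N needed at the bottom, so I take the key as fully down.
- **Battery:** its gauge moved about 20 mm down the slope, which matches the finger's position. It lies flat, with its top 24 mm above the runner, rests against the finger, and stayed there between the last two looks.
- **Everything else:** the two red-bar batteries are still seated and their keys are up. Nothing else looked moved in the pictures.

One reading was less clean. The hand also felt a steady sideways force of about 6.5 N down the slope. That is more than the 2–3 N I'd expect from the ejector and the battery's weight. I put the rest down to friction between the fingertip and the key, but did not check it. The top camera's view of the pressed key was blocked by the arm, so the key reading comes from the wrist and scene cameras.

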